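# Set the touch mixer's speed and hold the sample bottle down on its head

## Task

Turn the touch mixer's black speed knob clockwise until its white pointer line stands at the red index tab and leave it there; then pick up the small amber bottle, stand it upright on the middle of the mixer's round black spring head, and push the head down with it to half its travel, about 8 mm, so that the rim of the case comes to the middle of the green band on the head's neck. Never drive the head to its stop, keep your gripper off the mixer while you press with the bottle, and leave the other things on the bench where they are. Hold the bottle pressed like that for two seconds and finish while you are still gripping it and pressing: do not let go.

Things in the scene. Friction and masses are not known exactly. Their poses are not given: they have to be found in the camera images.
- mixer: fixed bench touch mixer: white and grey case, 130 (x) by 240 (y) by 70 mm high, origin at the centre of its underside on the worktop, z up. On its flat top face (z = 70 mm) stand the spring head, at (0, +60) mm, and the speed knob, at (0, -60) mm in its frame. It does not move in a run.
- mixer_head (a joint): how far the spring head is pushed straight down, m: 0 = up at rest, 0.016 = at its stop. Spring: about 5 N before it starts to move (the bottle's weight alone does not move it), then 0.6 N more per mm (about 10 N at 0.008); it comes up again when released. At 0.008 the middle of the neck's green band is level with the case's top.
- head_top (a point): centre of the top of the spring head, a black rubber disc, 68 mm across, flat on top, on a white neck of 36 mm diameter; 28 mm above the case's top at rest; goes down with the head. A green band runs round the neck from 5 to 11 mm above the case at rest.
- speed_knob (a joint): angle of the speed knob, rad, growing as it turns clockwise seen from above, 0 to 2.6; friction holds it where it is left (about 0.05 N m to turn). At 0 its pointer points along the mixer's +y; at 1.571 along the mixer's +x. It starts at 0.3 to 0.7, and the index tab lies at 1.2 to 1.7.
- knob_grip (a point): on the knob's upright axis, 20 mm above the case's top, at mid height of the black bar to be gripped: a bar 46 mm long, 14 mm wide, from 7 to 32 mm above the case, on a round skirt of 58 mm diameter. Its x axis runs along the bar towards the pointer's end (white line), z up.
- knob_pointer (a point): point 34 mm out from the knob's axis in the direction of its white pointer line, 4 mm above the case's top; turns with the knob; x axis pointing outward, z up
- index_mark (a point): point on the red index tab (16 by 8 mm, 4.5 mm high) on the aluminium collar round the knob, 34 mm out from the knob's axis, 4 mm above the case's top; fixed in a run. The knob is set when point knob_pointer coincides with it. x axis pointing outward, z up
- sample_bottle: small amber screw-cap bottle with cream cap and red-striped label, 40 mm diameter and 88 mm high, straight-sided from about 5 to 50 mm, about 0.1 kg, loose; origin at the centre of its underside, z up. It stands on the worktop at one of three places left of the mixer.
- white_bottle: bystander: white plastic bottle with blue cap, 48 mm diameter, 112 mm high, loose; origin at the centre of its underside
- beaker: bystander: glass beaker, 65 mm wide, 80 mm high, loose; origin at the centre of its underside
- strip_box: bystander: flat yellow test-strip box with a rainbow stripe, 42 x 72 x 18 mm, loose; origin at the centre of its underside
- petri_dish: bystander: shallow round dish, 61 mm diameter, 15 mm high, loose; origin at the centre of its underside

How it is judged:
By the outcome, as a careful person would: the job done as asked, in the order asked, and still so for the second after the job is handed in, while the arm keeps its last pose, push and grip.
It also fails if it takes over 61 s, if anything falls off the work surface, if the arm or the gripper's body presses on something with over 40 N, if the wrist force passes 120 N, or if a joint passes its speed limit or range.

## Robot

A 6-joint arm with a two-finger parallel gripper is mounted at the origin on a cart in front of the work surface, level with it; the furniture and walls round the work are solid. World frame = base frame: x ahead of the robot, y to its left, z up, the work surface at z = 0. Lengths are in m, angles in rad, forces in N, time in s.
With the tool pointing down it reaches from about 0.225 to 0.875 m from the base axis. Payload 3.4 kg.
Tool frame: the origin (TCP) lies on the centre line of the jaws, within the pads' length; the fingertips stand 22 mm ahead of it and the grasp point (between the pads) lies 3 mm ahead of it; z points along the fingers, y is the line along which they close (so a half turn about z gives the same grasp; the last joint's range is limited). The gripper opens to 85 mm and grips with 20 to 120 N. Pads are 22 mm wide; open, the fingers measure 114 mm over their backs; the gripper's body (76 mm by 85 mm) begins 54 mm behind the grasp point. The pads swing forward as they close: fully open they stand 13 mm farther back than shut.
Start: joints at [-1.335, 0.276, 1.505, -0, 1.361, -0.121], TCP at [0.201, -0.539, 0.253] pointing down, gripper open.
Joint ranges: [-2.89, 2.89], [-0.75, 2.08], [0.22, 2.7], [-1.18, 4.32], [0.11, 2.71], [-2.7, 2.7]. Speed limits (rad/s): [2.57, 2.57, 3.14, 3.14, 3.14, 3.14].

## Interface

Orientations are given as a unit quaternion [w, x, y, z].
In Python, from rig import manip, viewer, order gives the robot as it stands (manip), with the cameras (viewer) and the job (order).
- The arm moves only by the shell command python3 steer.py 'ROWS' [OPENING] [FORCE]. ROWS is rows parted by semicolons, their numbers by spaces, 1 to 5 of them, each of 4 numbers: dx, dy, dz in m, then a turn about the tool's z in rad; each row shifts and turns the commanded pose from where the row before left it, along the tool's axes as they then stand; what a row does not reach is not made up. A row lasts 1/12 s, in which the tool goes at most 0.0417 m and 0.125 rad, less where a joint would pass 70% of its speed; a pose out of reach is approached as far as the arm can. OPENING is the finger opening in m, set as the command begins (- or left out keeps the last). The fingers move at their own pace and stop on an object; FORCE is the grip in N (left out, the last holds). Time passes only in rows, so rows that do not move let the fingers close. It prints the time, the measured TCP pose, the force, the opening and the grip force at its end.
- manip.get_state(): the state, without advancing time (a new reading comes with each control period).
- viewer.get_image(name): name is "scene" or "side" or "wrist"; returns a dict with "img" (384x512x3 uint8, red, green, blue), "camera_matrix" (3x3 intrinsics, pixels), "T" (4x4, takes a point from camera to world coordinates); the wrist camera has in their place "hand_eye" (4x4, takes a point from camera to tool coordinates, whose origin is the TCP and whose axes are the flange's). Camera axes: x right, y down, z forward; pixel columns grow to the right and rows downward; lengths in m; the calibration is good to about 2 mm. A picture is of the moment at which its call begins: read the wrist's pose just before it. There is no depth.
- order.sign_off(): hands the job in; it is judged then, once.
The state is a dict: "clock": time; "qpos": joint angles; "qd": joint speeds; "effort": joint torques, N m; "position": TCP position; "ee_rot": TCP orientation; "contact_force": force on the tool from outside, world axes, zero at the start; "moment": the same for the moment, N m; "width": finger opening in m; "gripper_force": force on a finger pad.
Only numpy, scipy, OpenCV 4.12 (cv2) and the standard library are available. Lean on these libraries where they do the work, as an engineer would, in place of code of your own. Each camera call takes 0.05 s, during which the arm holds its last target. There are 200 camera calls.

## Working session

There is one attempt and no reset: what is moved stays moved. The work goes in short steps, Python scripts to look and compute and a shell command to move; the robot and the scene stay as the last step left them, time stands still between calls to the robot, and variables do not carry over. Pictures are saved under pics/ and viewed, at most 10 in all, crops included, and the job is handed in when it is done.

```bash
ls; mkdir -p pics; python3 - <<'E'
from rig import manip, viewer, order
import cv2,numpy as np
s=manip.get_state();print(s)
np.set_printoptions(precision=4,suppress=True)
for n in("scene","side"):
    d=viewer.get_image(n);cv2.imwrite(f"pics/{n}0.png",d["img"][...,::-1]);print(d["camera_matrix"],d["T"])
E
```

```text
pics
rig.py
steer.py
{'clock': 0.0, 'qpos': array([-1.33496679e+00,  2.76581674e-01,  1.50610907e+00, -1.59155996e-05,
        1.36069536e+00, -1.21015067e-01]), 'qd': array([-0.00090356, -0.00100991,  0.00027746,  0.00124492, -0.00091177,
       -0.00021926]), 'effort': array([ 4.16894036e-04, -4.16768003e+01, -2.45803463e+01, -2.06740051e-04,
        1.11413226e-02,  3.91983022e-06]), 'position': array([ 0.20072804, -0.53831621,  0.25245686]), 'ee_rot': array([-8.94802852e-04,  9.84124231e-01,  1.77478712e-01, -5.92188166e-05]), 'contact_force': array([ 0.46396716,  0.5029322 , -0.22854632]), 'moment': array([ 0.02587143, -0.01805441, -0.02507916]), 'gripper_force': 0.0, 'width': 0.08556227679137453}
[[361.1941   0.     255.7767]
 [  0.     361.1941 187.3799]
 [  0.       0.       1.    ]] [[-0.7374 -0.3238  0.5928 -0.1393]
 [-0.6753  0.3344 -0.6574  0.623 ]
 [ 0.0146 -0.885  -0.4653  0.5683]
 [ 0.      0.      0.      1.    ]]
[[412.2274   0.     258.6452]
 [  0.     412.2274 192.301 ]
 [  0.       0.       1.    ]] [[ 0.7556 -0.3526  0.552  -0.3621]
 [-0.655  -0.4     0.6411 -1.0637]
 [-0.0053 -0.846  -0.5332  0.8851]
 [ 0.      0.      0.      1.    ]]
```

View pics/scene0.png

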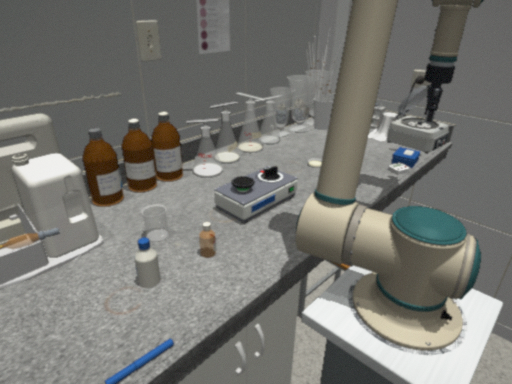

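View pics/side0.png

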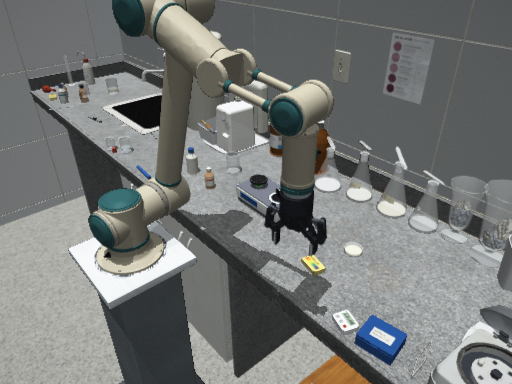

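The scene view shows the mixer (head about (243,184), knob about (269,174)) and the amber bottle at (207,240). The white bottle is at (148,262) and the beaker at (155,220). In the side view the bottle is at (210,178) and the head at (259,181). I'll make one enlarged composite of both.

```bash
python3 - <<'E'
import cv2,numpy as np
a=cv2.imread("pics/scene0.png")[160:260,190:310];b=cv2.imread("pics/side0.png")[155:225,195:315]
f=lambda im:cv2.resize(im,None,fx=5,fy=5,interpolation=cv2.INTER_CUBIC)
cv2.imwrite("pics/cA.png",f(a));cv2.imwrite("pics/cB.png",f(b))
E
```

```text
(no output)
```

View pics/cA.png

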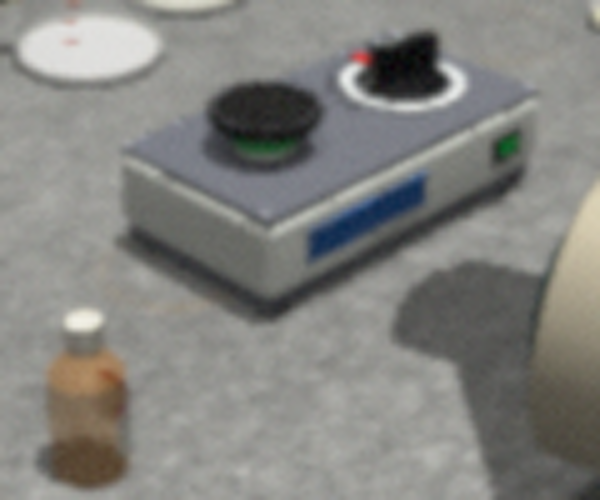

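View pics/cB.png

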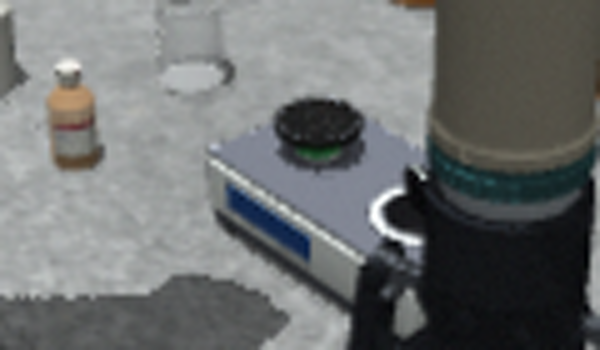

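```bash
cat > h.py <<'E'
import numpy as np
from scipy.optimize import least_squares
K1=np.array([[361.1941,0,255.7767],[0,361.1941,187.3799],[0,0,1]])
T1=np.array([[-0.7374,-0.3238,0.5928,-0.1393],[-0.6753,0.3344,-0.6574,0.623],[0.0146,-0.885,-0.4653,0.5683],[0,0,0,1]])
K2=np.array([[412.2274,0,258.6452],[0,412.2274,192.301],[0,0,1]])
T2=np.array([[0.7556,-0.3526,0.552,-0.3621],[-0.655,-0.4,0.6411,-1.0637],[-0.0053,-0.846,-0.5332,0.8851],[0,0,0,1]])
def proj(K,T,p):
    c=(np.atleast_2d(p)-T[:3,3])@T[:3,:3]; q=c@K.T; return q[:,:2]/q[:,2:]
def ray(K,T,uv,z):
    d=T[:3,:3]@np.linalg.solve(K,[uv[0],uv[1],1]); o=T[:3,3]; return o+d*(z-o[2])/d[2]
A=lambda u,v:np.array([190+(u+.5)/5-.5,160+(v+.5)/5-.5])
B=lambda u,v:np.array([195+(u+.5)/5-.5,155+(v+.5)/5-.5])
E
python3 - <<'E'
from h import *
np.set_printoptions(precision=4,suppress=True)
obs=[(1,A(123,155),(.065,.12,.07)),(1,A(268,217),(-.065,.12,.07)),(1,A(540,97),(-.065,-.12,.07)),
(1,A(265,105),(0,.06,.098)),(1,A(402,82),(0,-.06,.071)),(2,B(208,148),(-.065,.12,.07)),(2,B(320,121),(0,.06,.098))]
def W(x,p):
    c,s=np.cos(x[2]),np.sin(x[2]);return np.array([x[0]+c*p[0]-s*p[1],x[1]+s*p[0]+c*p[1],p[2]])
def f(x): return np.concatenate([(proj(*((K1,T1) if k==1 else (K2,T2)),W(x,p))[0]-uv) for k,uv,p in obs])
r=least_squares(f,[.6,0,0],loss='soft_l1');x=r.x
print(x,f(x).reshape(-1,2)); 
print("head",W(x,(0,.06,.098)),"knob",W(x,(0,-.06,.07)))
i=ray(K1,T1,A(362,58),.074);k=W(x,(0,-.06,.074));d=i-k;print("idx",d,np.linalg.norm(d),"joint ang",np.pi/2-(np.arctan2(d[1],d[0])-x[2]))
for n,K,T,c,b in(("sc",K1,T1,A(83,320),A(88,466)),("si",K2,T2,B(68,66),B(78,158))): print(n,ray(K,T,c,.088),ray(K,T,b,0))
E
python3 steer.py '.035 -.02 0 0;.035 -.02 0 0;.035 -.02 0 0;.035 -.02 0 0;.035 -.02 0 0' && python3 steer.py '.035 -.02 0 0;.035 -.02 0 0;.035 -.02 0 0;.035 -.02 0 0;.035 -.02 0 0' && python3 steer.py '.035 -.02 0 0;.035 -.02 0 0;0 0 0 0;0 0 0 0' && python3 - <<'E'
from rig import manip, viewer, order
import cv2,numpy as np
s=manip.get_state();d=viewer.get_image("wrist");cv2.imwrite("pics/w1.png",d["img"][...,::-1])
np.set_printoptions(precision=4,suppress=True)
print(s["position"],s["ee_rot"],s["qpos"],d["camera_matrix"],d["hand_eye"])
np.savez("w1.npz",p=s["position"],q=s["ee_rot"],K=d["camera_matrix"],H=d["hand_eye"])
E
```

```text
clock: 0.52
position: [0.3305, -0.3823, 0.2529]
ee_rot: [-0.0, 0.984, 0.177, -0.0]
contact_force: [0.9, 0.2, -0.7]
width: 0.0853
gripper_force: 0.0
clock: 0.93
position: [0.4597, -0.2273, 0.2531]
ee_rot: [-0.0, 0.984, 0.177, -0.0]
contact_force: [0.9, -0.7, 0.4]
width: 0.0857
gripper_force: 0.0
clock: 1.27
position: [0.5113, -0.1654, 0.2527]
ee_rot: [-0.0, 0.984, 0.18, -0.001]
contact_force: [-0.3, -0.3, 0.5]
width: 0.0853
gripper_force: 0.0
[ 0.5113 -0.1654  0.2527] [-0.0002  0.9837  0.1796 -0.0005] [-0.4422  0.2202  1.5839 -0.0003  1.3387  0.7675] [[305.0163   0.     261.1601]
 [  0.     305.0163 189.7058]
 [  0.       0.       1.    ]] [[ 0.0009 -0.9566 -0.2914  0.0739]
 [ 1.      0.0011 -0.0004  0.0005]
 [ 0.0007 -0.2914  0.9566 -0.121 ]
 [ 0.      0.      0.      1.    ]]
```

View pics/w1.png

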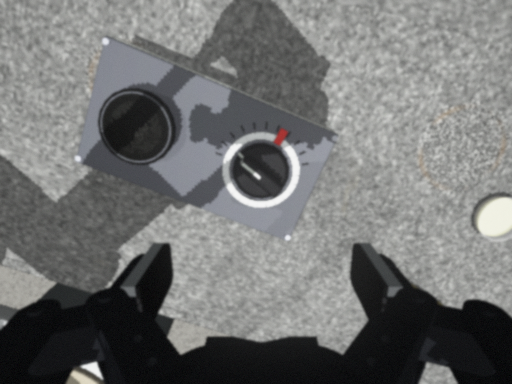

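The wrist view shows the knob collar centred at about (261,171), the red tab at (282,136), the pointer line from about (242,158) to (260,178), and the head at (135,125). An enlarged crop will give a better fix.

```bash
cat >> h.py <<'E'
from scipy.spatial.transform import Rotation as R
def wristT(p,q,H):
    T=np.eye(4);T[:3,:3]=R.from_quat(np.roll(q,-1)).as_matrix();T[:3,3]=p;return T@H
E
python3 - <<'E'
from h import *
import cv2
np.set_printoptions(precision=4,suppress=True)
z=np.load("w1.npz");T=wristT(z["p"],z["q"],z["H"]);K=z["K"];im=cv2.imread("pics/w1.png")
cv2.imwrite("pics/w1c.png",cv2.resize(im[115:225,200:320],None,fx=5,fy=5,interpolation=cv2.INTER_CUBIC))
h=cv2.cvtColor(im,cv2.COLOR_BGR2HSV);m=(((h[...,0]<8)|(h[...,0]>172))&(h[...,1]>140)&(h[...,2]>90));v,u=np.nonzero(m);s=(v<160)&(v>120)&(u>265)&(u<300)
t=ray(K,T,(u[s].mean(),v[s].mean()),.0745);print("tab",t,s.sum())
w=(h[...,1]<40)&(h[...,2]>190);w[:,:215]=0;w[:,310:]=0;w[:120]=0;w[215:]=0
n,l,st,c=cv2.connectedComponentsWithStats(w.astype(np.uint8));print(st,c)
for p,zz in(((105,41),.07),((79,158),.07),((288,238),.07),((333,135),.07),((137,125),.098),((261,170),.071)):print(p,ray(K,T,p,zz))
E
```

```text
tab [ 0.5528 -0.1701  0.0745] 103
[[     0      0    512    384 195538]
 [   223    143     19     21    170]
 [   226    145     74     63    880]
 [   254    173      6      6     20]] [[255.4467 191.565 ]
 [231.0235 151.7706]
 [272.05   185.0909]
 [256.7    175.3   ]]
(105, 41) [0.5754 0.01   0.07  ]
(79, 158) [0.4599 0.0115 0.07  ]
(288, 238) [ 0.4525 -0.2193  0.07  ]
(333, 135) [ 0.5717 -0.2185  0.07  ]
(137, 125) [ 0.5189 -0.0449  0.098 ]
(261, 170) [ 0.5136 -0.1646  0.071 ]
```

View pics/w1c.png

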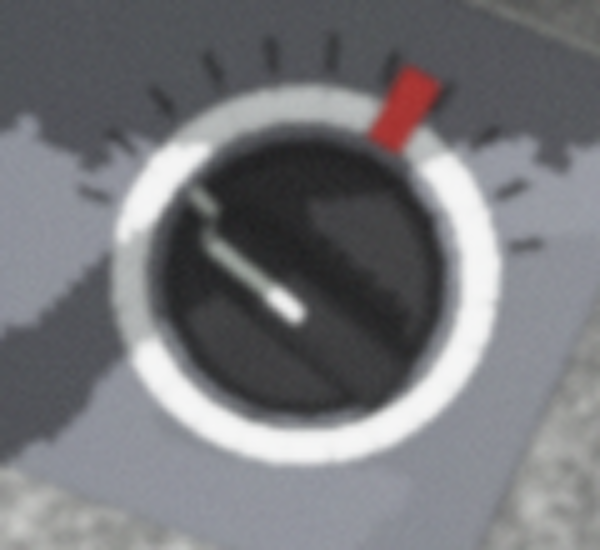

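```bash
python3 - <<'E'
from h import *
np.set_printoptions(precision=4,suppress=True)
z=np.load("w1.npz");T=wristT(z["p"],z["q"],z["H"]);K=z["K"]
C=lambda u,v:(200+(u+.5)/5-.5,115+(v+.5)/5-.5)
k=ray(K,T,C(307.5,275),.071);print("knob",k)
yaw=lambda d:np.arctan2(d[1],d[0])
t=ray(K,T,C(405,110),.0745);print("tab",t,np.linalg.norm((t-k)[:2]),yaw(t-k), "axis dir",yaw(ray(K,T,C(420,78),.0745)-ray(K,T,C(390,140),.0745)))
a=ray(K,T,C(207,240),.102);b=ray(K,T,C(295,315),.102);print("line",a,b,yaw(a-b),"a-k",yaw(a-k))
a=ray(K,T,C(195,187),.077);print("skirt",a,yaw(a-k),np.linalg.norm((a-k)[:2]))
E
```

```text
knob [ 0.514  -0.1645  0.071 ]
tab [ 0.5523 -0.1703  0.0745] 0.03872997368891244 -0.15032396040803103 axis dir -0.07623391038967048
line [ 0.5205 -0.1427  0.102 ] [ 0.513  -0.1625  0.102 ] 1.210072394030087 a-k 1.2839311497669572
skirt [ 0.5241 -0.1372  0.077 ] 1.219263825418338 0.029148192426099968
```

```bash
python3 steer.py '0 0 .02 -.123;0 0 .02 -.123;0 0 .02 -.123;0 0 .02 -.123;0 0 .02 -.123' .05 40 >/dev/null && python3 steer.py '0 0 0 -.123;0 0 0 -.123;0 0 0 0;0 0 0 0;0 0 0 0' >/dev/null
cat >> h.py <<'E'
def err(tx,ty,tz):
    from rig import manip, viewer, order
    s=manip.get_state();M=R.from_quat(np.roll(s["ee_rot"],-1)).as_matrix()
    print("t",round(s["clock"],2),"p",s["position"].round(4),"yaw",np.arctan2(M[1,0],M[0,0]).round(4),"tool delta",(M.T@(np.array([tx,ty,tz])-s["position"])).round(4),"F",s["contact_force"].round(1),"M",s["moment"].round(3),"w",round(s["width"],4),"q6",s["qpos"][5].round(3),"g",round(s["gripper_force"],1))
E
python3 -c "
from h import *
err(.5135,-.165,.103)"
```

```text
t 2.15 p [ 0.5101 -0.1683  0.1536] yaw 1.2137 tool delta [0.0043 0.002  0.0505] F [ 0.2 -0.8 -0.8] M [-0.011 -0.03   0.037] w 0.0498 q6 -0.091 g 0.0
```

```bash
python3 steer.py '.0043 .002 .01 0;0 0 .02 0;0 0 .0205 0;0 0 0 0;0 0 0 0' >/dev/null; python3 -c "
from h import *
err(.5135,-.165,.103)"
```

```text
t 2.57 p [ 0.5131 -0.1634  0.1017] yaw 1.217 tool delta [-0.0014  0.0009 -0.0013] F [ 0.2  0.  -0.2] M [ 0.006 -0.024  0.027] w 0.0499 q6 -0.084 g 0.0
```

```bash
python3 steer.py '0 0 -.001 0;0 0 0 0;0 0 0 0;0 0 0 0;0 0 0 0' 0 40 >/dev/null;python3 steer.py '0 0 0 0;0 0 0 0;0 0 0 0'>/dev/null; python3 -c "
from h import *
err(.5135,-.165,.103)"
```

```text
t 3.23 p [ 0.5134 -0.1637  0.1051] yaw 1.2179 tool delta [-0.0012  0.0006  0.0021] F [-2.7  0.9  6.2] M [0.196 0.504 0.049] w 0.0132 q6 -0.085 g 40.4
```

```bash
python3 steer.py '0 0 -.002 0;0 0 0 0;0 0 0 .06;0 0 0 .1;0 0 0 .1' ; python3 -c "
from h import *
err(.5135,-.165,.103)"
```

```text
clock: 3.65
position: [0.5134, -0.1637, 0.1052]
ee_rot: [-0.001, 0.889, 0.459, -0.001]
contact_force: [-0.8, -0.7, -7.3]
width: 0.0129
gripper_force: 41.1
t 3.65 p [ 0.5134 -0.1637  0.1052] yaw 0.953 tool delta [-0.001   0.0008  0.0022] F [-0.8 -0.7 -7.3] M [-0.084 -0.035  0.02 ] w 0.0129 q6 0.18 g 41.1
```

```bash
python3 steer.py '0 0 .001 .1;0 0 0 .1;0 0 0 .1;0 0 0 .1;0 0 0 .1' >/dev/null; python3 steer.py '0 0 0 .1;0 0 0 .1;0 0 0 .1;0 0 0 .1;0 0 0 .1'  >/dev/null; python3 steer.py '0 0 0 0.03;0 0 0 0;0 0 0 0;0 0 0 0' >/dev/null; python3 -c "
from h import *
err(.5135,-.165,.103)
from rig import manip, viewer, order
import cv2
d=viewer.get_image('scene');cv2.imwrite('pics/s2.png',d['img'][...,::-1])
d=viewer.get_image('wrist');cv2.imwrite('pics/w2.png',d['img'][...,::-1])
"
```

```text
t 4.82 p [ 0.5134 -0.1638  0.1051] yaw -0.0714 tool delta [0.0001 0.0012 0.0021] F [-3.1  0.3  2.2] M [ 0.027  0.564 -0.034] w 0.0127 q6 1.205 g 42.2
```

```bash
python3 steer.py '0 0 0 0.04;0 0 0 0;0 0 0 0;0 0 0 0' >/dev/null;python3 -c "
from h import *
err(.5135,-.165,.103)"; python3 steer.py '0 0 0 0;0 0 0 0;0 0 0 0;0 0 0 0;0 0 0 0' .05 >/dev/null;  python3 steer.py '0 0 -.03 0;0 0 -.03 0;0 0 -.03 0;0 0 -.03 0;0 0 -.03 0' >/dev/null; python3 steer.py '0 0 0 0;0 0 0 0;0 0 0 0' >/dev/null; python3 -c "
from h import *
err(.5135,-.165,.103)
from rig import manip, viewer, order
import cv2
s=manip.get_state();d=viewer.get_image('wrist');np.savez('w3.npz',p=s['position'],q=s['ee_rot'],K=d['camera_matrix'],H=d['hand_eye'])
im=d['img'][...,::-1];cv2.imwrite('pics/w3.png',im)
T=wristT(s['position'],s['ee_rot'],d['hand_eye']);u,v=proj(d['camera_matrix'],T,(.5135,-.165,.08))[0].astype(int);print(u,v)
u0,v0=max(u-60,0),max(v-60,0);print(u0,v0)
cv2.imwrite('pics/w3c.png',cv2.resize(im[v0:v0+110,u0:u0+120],None,fx=5,fy=5,interpolation=cv2.INTER_CUBIC))
"
```

```text
t 5.25 p [ 0.5135 -0.1638  0.1051] yaw -0.1111 tool delta [0.0002 0.0012 0.0021] F [-5.3  1.   5.4] M [ 0.165  0.832 -0.085] w 0.013 q6 1.244 g 42.7
t 6.33 p [ 0.5136 -0.1637  0.2543] yaw -0.1121 tool delta [1.000e-04 1.300e-03 1.513e-01] F [ 0.8 -0.5 -0.3] M [ 0.034 -0.039 -0.003] w 0.0499 q6 1.245 g 0.0
261 174
201 114
```

View pics/w3c.png

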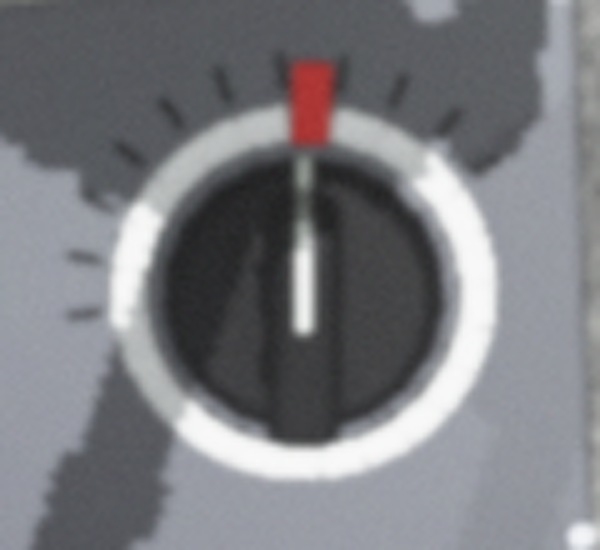

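The pointer line is at column 303 and stands vertical. The tab is centred at (312,103) with the collar centre at (303,290), so about 0.047 rad of clockwise turn is left. I'll re-grip and finish it.

```bash
python3 steer.py '0 0 .03 0;0 0 .03 0;0 0 .03 0;0 0 .03 0;0 0 .027 0' >/dev/null;  python3 steer.py '0 0 0 0;0 0 0 0;0 0 0 0;0 0 0 0;0 0 0 0' 0 40 >/dev/null; python3 steer.py '0 0 0 0;0 0 0 0;0 0 0 0.047;0 0 0 0;0 0 0 0' >/dev/null;python3 steer.py '0 0 0 0;0 0 0 0' >/dev/null;python3 -c "
from h import *
err(.5135,-.165,.103)"; python3 steer.py '0 0 0 0;0 0 0 0;0 0 0 0;0 0 0 0;0 0 0 0' .05 >/dev/null;  python3 steer.py '0 0 -.03 0;0 0 -.03 0;0 0 -.03 0;0 0 -.03 0;0 0 -.03 0' >/dev/null; python3 steer.py '0 0 0 0;0 0 0 0;0 0 0 0' >/dev/null; python3 -c "
from h import *
err(.5135,-.165,.103)
from rig import manip, viewer, order
import cv2
s=manip.get_state();d=viewer.get_image('wrist')
im=d['img'][...,::-1];cv2.imwrite('pics/w4.png',im)
u0,v0=201,114
cv2.imwrite('pics/w4c.png',cv2.resize(im[v0:v0+110,u0:u0+120],None,fx=5,fy=5,interpolation=cv2.INTER_CUBIC))
"
```

```text
t 7.8 p [ 0.5144 -0.164   0.1084] yaw -0.1587 tool delta [-0.0007  0.0011  0.0054] F [ 1.4  1.7 -0.2] M [ 0.069 -0.187 -0.077] w 0.0127 q6 1.292 g 43.6
t 8.88 p [ 0.5134 -0.1637  0.2573] yaw -0.1592 tool delta [0.0004 0.0013 0.1543] F [ 0.6 -1.3  0.1] M [-0.003  0.042  0.031] w 0.0499 q6 1.292 g 0.0
```

View pics/w4c.png

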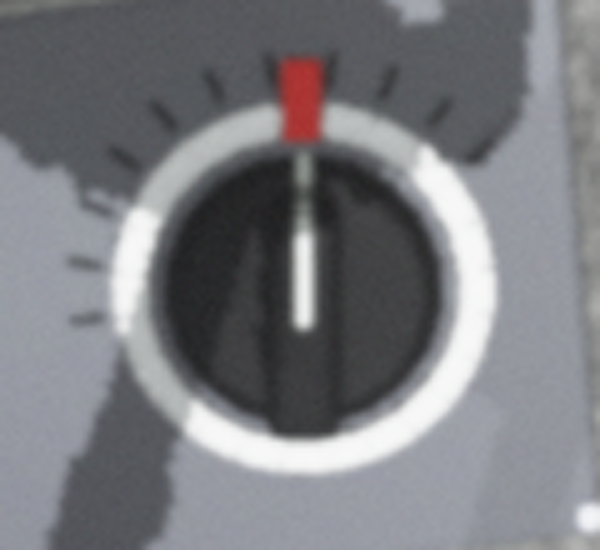

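The pointer (column 303) now meets the tab (column 302), so the knob is set. Next is the bottle.

```bash
python3 - <<'E'
from h import *
print("white",ray(K1,T1,(148,262),.05),"beaker",ray(K1,T1,(156,229),.02))
err(.4335,.1665,.257)
E
```

```text
white [0.45322864 0.31573915 0.05      ] beaker [0.58931087 0.20809115 0.02      ]
t 8.93 p [ 0.5131 -0.1636  0.2566] yaw -0.1592 tool delta [-0.1309 -0.3133  0.    ] F [-1.2  0.  -0.8] M [-0.028  0.002 -0.044] w 0.0495 q6 1.292 g 0.0
```

```bash
python3 steer.py '-.0145 -.0348 0 0;-.0145 -.0348 0 0;-.0145 -.0348 0 0;-.0145 -.0348 0 0;-.0145 -.0348 0 0' .085 >/dev/null; python3 steer.py '-.0145 -.0348 0 0;-.0145 -.0348 0 0;-.0145 -.0348 0 0;-.0145 -.0348 0 0;0 0 0 0' >/dev/null; python3 steer.py '0 0 0 0;0 0 0 0' >/dev/null; python3 - <<'E'
from h import *
from rig import manip, viewer, order
import cv2
err(.4335,.1665,.257)
s=manip.get_state();d=viewer.get_image('wrist');im=np.ascontiguousarray(d['img'][...,::-1]);K=d['camera_matrix'];T=wristT(s['position'],s['ee_rot'],d['hand_eye'])
h=cv2.cvtColor(im,cv2.COLOR_BGR2HSV)
e=proj(K,T,(.4335,.1665,.088))[0];print("exp cap",e)
m=((h[...,2]>185)&(h[...,1]<70)).astype(np.uint8)
n,l,st,c=cv2.connectedComponentsWithStats(m)
for i in range(1,n):
    if st[i,4]>60: print(st[i],c[i],ray(K,T,c[i],.088))
b=proj(K,T,(.4335,.1665,0))[0];cv2.drawMarker(im,tuple(int(x) for x in b),(0,255,0),0,8);cv2.drawMarker(im,tuple(int(x) for x in e),(255,0,0),0,8)
cv2.imwrite('pics/w5.png',im)
E
```

```text
t 9.93 p [0.4342 0.1657 0.2566] yaw -0.1582 tool delta [-0.0008 -0.0007 -0.0004] F [-0.6 -0.7  0.1] M [ 0.002 -0.025 -0.043] w 0.0849 q6 1.945 g 0.0
exp cap [259.6096025  176.37134519]
[107 166  22  34 241] [120.02489627 186.44813278] [0.44500222 0.30442644 0.088     ]
[252 169  18  17 247] [260.73279352 177.01214575] [0.43268715 0.16551533 0.088     ]
[318 332  39  22 488] [337.2807377  341.01639344] [0.22263889 0.10811233 0.088     ]
```

View pics/w5.png

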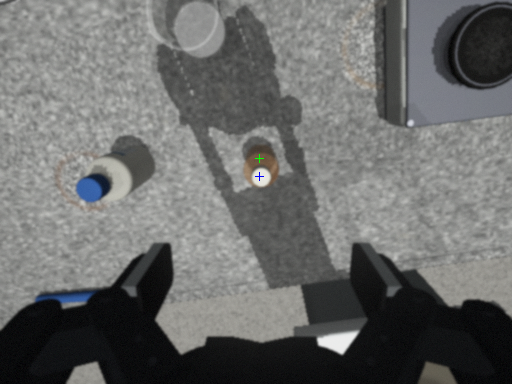

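The cap is at (261,177), right at the expected spot, with the white bottle and beaker well clear. I'll descend.

```bash
python3 steer.py '-.0014 0 .04 0;0 0 .04 0;0 0 .04 0;0 0 .04 0;0 0 .03 0' >/dev/null; python3 steer.py '0 0 .015 0;0 0 .01 0;0 0 0 0;0 0 0 0;0 0 0 0' >/dev/null; python3 -c "
from h import *
err(.4328,.1658,.042)"
```

```text
t 10.82 p [0.4343 0.1655 0.0433] yaw -0.161 tool delta [-0.0015 -0.0001  0.0013] F [-0.4 -0.1 -0.4] M [ 0.027 -0.027 -0.014] w 0.085 q6 1.946 g 0.0
```

```bash
python3 steer.py '-.001 0 .001 0;0 0 0 0;0 0 0 0;0 0 0 0;0 0 0 0' 0 60 >/dev/null; python3 steer.py '0 0 0 0;0 0 0 0;0 0 0 0;0 0 0 0;0 0 0 0' >/dev/null; python3 -c "
from h import *
err(.4328,.1658,.042)"
```

```text
t 11.65 p [0.4327 0.1665 0.0426] yaw -0.1588 tool delta [0.0002 0.0007 0.0006] F [-1.3 -0.1  5.4] M [-0.158  0.234 -0.009] w 0.0377 q6 1.947 g 59.1
```

```bash
python3 steer.py '0 0 -.02 0;0 0 -.04 0;0 0 -.04 0;0 0 -.04 0;0 0 -.04 0' >/dev/null; python3 steer.py '0 0 -.01 0;0 0 0 0;0 0 0 0;0 0 0 0' >/dev/null; python3 -c "
from h import *
err(.5165,-.0452,.23)
from rig import manip, viewer, order
import cv2
for n in('scene','side','wrist'):cv2.imwrite(f'pics/{n}6.png',viewer.get_image(n)['img'][...,::-1])"
```

```text
t 12.4 p [0.4308 0.1661 0.2297] yaw -0.1591 tool delta [ 0.1181  0.1951 -0.0005] F [ 0.5 -0.  -1.4] M [ 0.021  0.011 -0.012] w 0.0376 q6 1.947 g 59.7
```

```bash
python3 steer.py '.0197 .0325 0 0;.0197 .0325 0 0;.0197 .0325 0 0;.0197 .0325 0 0;.0197 .0325 0 0' >/dev/null; python3 steer.py '.0196 .0325 0 0;0 0 0 0;0 0 0 0;0 0 .03 0;0 0 .03 0' >/dev/null;python3 steer.py '0 0 .01 0;0 0 0 0;0 0 0 0' >/dev/null; python3 - <<'E'
from h import *
from rig import manip, viewer, order
import cv2
err(.5165,-.0452,.1426)
o=[]
for n in('scene','side'):
    d=viewer.get_image(n);im=np.ascontiguousarray(d['img'][...,::-1]);K=d['camera_matrix'];T=d['T']
    e=proj(K,T,(.5165,-.0452,.098))[0].astype(int);b=proj(K,T,(.5165,-.0452,.114))[0];print(n,e,b)
    u,v=e;c=im[v-60:v+35,u-30:u+30]if 1 else 0
    cv2.imwrite(f'pics/{n}7.png',im);print(u-30,v-60);o.append(cv2.resize(c,None,fx=6,fy=6,interpolation=cv2.INTER_CUBIC))
cv2.imwrite('pics/c7.png',np.hstack(o))
E
```

```text
t 13.63 p [ 0.5177 -0.044   0.1616] yaw -0.1581 tool delta [-0.001   0.0014  0.019 ] F [ 0.1 -0.4 -1.1] M [-0.021  0.032 -0.019] w 0.0374 q6 1.51 g 60.2
scene [242 180] [242.21344751 175.66433885]
212 120
side [258 178] [258.85685256 175.04890731]
228 118
```

View pics/c7.png

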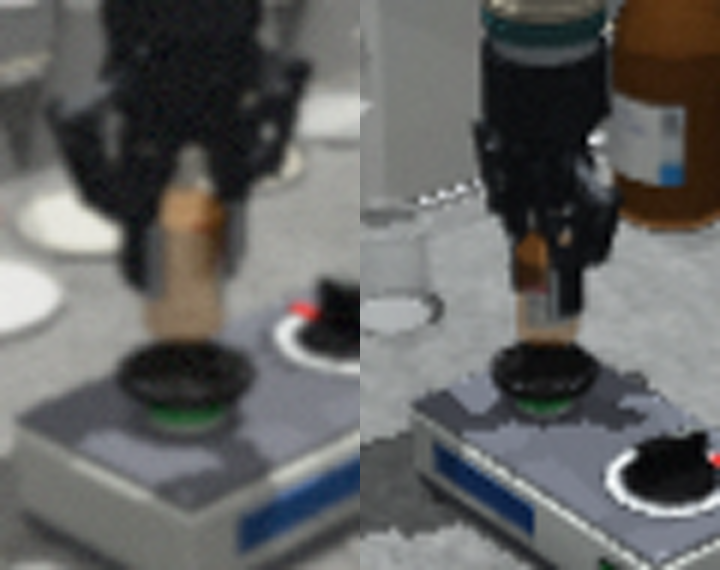

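The bottle hangs upright over the head, and the two line up in both views: columns 186/186 in the scene half and 548/546 in the side half. I'll lower until contact.

```bash
python3 steer.py '0 0 .006 0;0 0 .006 0;0 0 0.003 0;0 0 0 0;0 0 0 0' >/dev/null; python3 -c "
from h import *
err(.5165,-.0452,.1406)"; python3 steer.py '0 0 .002 0;0 0 0 0;0 0 0 0' >/dev/null; python3 -c "
from h import *
err(.5165,-.0452,.1406)"; python3 steer.py '0 0 .002 0;0 0 0 0;0 0 0 0' >/dev/null; python3 -c "
from h import *
err(.5165,-.0452,.1406)"; python3 steer.py '0 0 .001 0;0 0 0 0;0 0 0 0' >/dev/null; python3 -c "
from h import *
err(.5165,-.0452,.1406)"
```

```text
t 14.15 p [ 0.5179 -0.0448  0.1466] yaw -0.1593 tool delta [-0.0013  0.0006  0.006 ] F [ 0.1 -0.1 -1.6] M [-0.021  0.026  0.048] w 0.0376 q6 1.51 g 60.2
t 14.4 p [ 0.518  -0.0449  0.1448] yaw -0.1593 tool delta [-0.0015  0.0005  0.0042] F [ 0.7 -0.2 -1.6] M [-0.014 -0.021  0.018] w 0.0375 q6 1.51 g 60.2
t 14.65 p [ 0.518  -0.0449  0.1427] yaw -0.1592 tool delta [-0.0014  0.0006  0.0021] F [-0.3  0.3 -0.1] M [-0.005  0.019  0.008] w 0.0382 q6 1.51 g 60.2
t 14.9 p [ 0.518  -0.0449  0.1417] yaw -0.1592 tool delta [-0.0015  0.0006  0.0011] F [-0.3  0.7 -0.7] M [-0.015  0.014  0.006] w 0.038 q6 1.51 g 60.2
```

```bash
P='from h import *
err(.5165,-.0452,.1406)'; python3 steer.py '0 0 .001 0;0 0 0 0;0 0 0 0' >/dev/null; python3 -c "$P"; python3 steer.py '0 0 .001 0;0 0 0 0;0 0 0 0' >/dev/null; python3 -c "$P"; python3 steer.py '0 0 .001 0;0 0 0 0;0 0 0 0' >/dev/null; python3 -c "$P"; python3 steer.py '0 0 .001 0;0 0 0 0;0 0 0 0' >/dev/null; python3 -c "$P"
```

```text
t 15.15 p [ 0.518  -0.0448  0.1407] yaw -0.1592 tool delta [-0.0014  0.0006  0.0001] F [-0.2  0.4 -1.9] M [-0.001 -0.006  0.041] w 0.0377 q6 1.51 g 60.2
t 15.4 p [ 0.5181 -0.0449  0.1404] yaw -0.1592 tool delta [-0.0016  0.0006 -0.0002] F [-0.6  1.   4.5] M [0.078 0.255 0.045] w 0.0379 q6 1.51 g 60.1
t 15.65 p [ 0.5181 -0.0449  0.139 ] yaw -0.1591 tool delta [-0.0016  0.0006 -0.0016] F [-1.5  0.2  4.2] M [0.096 0.179 0.016] w 0.0377 q6 1.51 g 60.1
t 15.9 p [ 0.5182 -0.0449  0.1379] yaw -0.1593 tool delta [-0.0016  0.0006 -0.0027] F [-1.9  0.3  5.5] M [0.053 0.253 0.012] w 0.0378 q6 1.51 g 60.1
```

```bash
P='from h import *
err(.5165,-.0452,.1322)'; python3 steer.py '0 0 .001 0;0 0 .001 0;0 0 .001 0;0 0 0 0;0 0 0 0' >/dev/null; python3 -c "$P"; python3 steer.py '0 0 .001 0;0 0 .001 0;0 0 .0005 0;0 0 0 0;0 0 0 0' >/dev/null; python3 -c "$P"; python3 - <<'E'
from h import *
from rig import manip, viewer, order
import cv2
# dark-disc shift between before-contact (pics/*7) and now, by template matching of the disc + green band size
for n,(u,v) in dict(scene=(242,180),side=(258,178)).items():
    im=np.ascontiguousarray(viewer.get_image(n)['img'][...,::-1]);cv2.imwrite(f'pics/{n}8.png',im);a=cv2.imread(f'pics/{n}7.png')
    for x in(a,im):
        h=cv2.cvtColor(x,cv2.COLOR_BGR2HSV)[v-5:v+15,u-15:u+16];g=(h[...,0]>45)&(h[...,0]<85)&(h[...,1]>80);print(n,"green rows",g.sum(1))
    # lower disc edge: black->non-black in central columns
    for nm,x in(("before",a),("now",im)): print(n,nm,cv2.cvtColor(x,cv2.COLOR_BGR2GRAY)[v-6:v+14,u-3:u+4].mean(1).astype(int))
E
```

```text
t 16.32 p [ 0.5182 -0.0449  0.1351] yaw -0.1591 tool delta [-0.0016  0.0006  0.0029] F [-1.4  0.   7.3] M [ 0.044  0.308 -0.031] w 0.038 q6 1.51 g 60.1
t 16.73 p [ 0.5182 -0.0449  0.1329] yaw -0.1592 tool delta [-0.0016  0.0006  0.0007] F [-2.7  0.7  8.7] M [0.007 0.42  0.012] w 0.0381 q6 1.51 g 60.2
scene green rows [ 0  0  0  0  0  1  0  0  0  0  0  0  5 12 10  4  0  0  0  0]
scene green rows [0 0 0 0 0 0 0 0 0 0 0 0 0 0 0 6 6 0 0 0]
scene before [117 107  76  37  20  20  19  21  26  37  45  48  35  29  43  62  78  87
  69  66]
scene now [104 107 104  97  75  54  46  45  44  45  45  43  43  47  46  30  35  51
  57  64]
side green rows [0 0 0 0 0 0 0 0 0 0 0 9 8 4 0 0 0 0 0 0]
side green rows [0 0 0 0 0 0 0 0 0 0 0 0 0 4 4 0 0 0 0 0]
side before [105 110  87  33  13  14  14  14  15  26  35  21  21  49  70  58  62 110
 118 117]
side now [ 51  59  78  78  78  79  83  72  34  34  31  26  38  15  24  43  58  97
 116 116]
```

```bash
P='from h import *
err(.5165,-.0452,.1322)'; python3 steer.py '0 0 .0004 0;0 0 0 0;0 0 0 0;0 0 0 0;0 0 0 0' >/dev/null; python3 -c "$P"; for i in 1 2 3 4 5; do python3 steer.py '0 0 0 0;0 0 0 0;0 0 0 0;0 0 0 0;0 0 0 0' >/dev/null; python3 -c "$P"; done; python3 -c "
import cv2,numpy as np
from rig import manip, viewer, order
o=[]
for n,(u,v) in dict(scene=(242,180),side=(258,178)).items():
    im=viewer.get_image(n)['img'][...,::-1];o.append(cv2.resize(im[v-40:v+30,u-25:u+35],None,fx=6,fy=6,interpolation=cv2.INTER_CUBIC))
cv2.imwrite('pics/c9.png',np.hstack(o))"
```

```text
t 17.25 p [ 0.5182 -0.0449  0.1326] yaw -0.1592 tool delta [-0.0016  0.0006  0.0004] F [-2.1  0.8  7.4] M [0.143 0.448 0.005] w 0.0379 q6 1.51 g 60.2
t 17.67 p [ 0.5182 -0.0449  0.1326] yaw -0.1591 tool delta [-0.0016  0.0006  0.0004] F [-1.7 -0.   7.8] M [ 0.1    0.415 -0.018] w 0.0379 q6 1.51 g 60.2
t 18.08 p [ 0.5182 -0.0449  0.1326] yaw -0.1592 tool delta [-0.0016  0.0006  0.0004] F [-1.8  1.1  8.6] M [0.077 0.428 0.014] w 0.038 q6 1.51 g 60.2
t 18.5 p [ 0.5182 -0.0449  0.1326] yaw -0.1591 tool delta [-0.0016  0.0006  0.0004] F [-2.3  1.2  8.9] M [0.107 0.406 0.012] w 0.038 q6 1.51 g 60.2
t 18.92 p [ 0.5182 -0.0449  0.1326] yaw -0.1592 tool delta [-0.0016  0.0006  0.0004] F [-2.  -0.2  8.8] M [ 0.166  0.407 -0.002] w 0.0374 q6 1.51 g 60.2
t 19.33 p [ 0.5182 -0.0449  0.1325] yaw -0.1592 tool delta [-0.0016  0.0006  0.0003] F [-1.9  0.5  7.7] M [ 0.096  0.459 -0.044] w 0.0379 q6 1.51 g 60.2
```

```bash
python3 -c "
from rig import manip, viewer, order
print(order.sign_off())"
```

```text
the job is handed in; nothing more can be done
None
```

I set the knob pointer at the red tab, pressed the amber bottle upright on the middle of the head to about 7.8 mm (estimated from force and tool height), held it for just over two seconds, and handed the job in while still gripping and pressing; I didn't view the green band in the final pose, though pixel checks just before the last 0.3 mm matched that depth.

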